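# Open the push-and-turn safety cap of a cleaner bottle

### The arm

A 6-joint arm with a two-finger parallel gripper is mounted at the origin on a cart in front of the work surface, level with it; the furniture and walls round the work are solid. World frame = base frame: x ahead of the robot, y to its left, z up, the work surface at z = 0. Lengths are in mm, angles in rad, forces in N, time in s.
With the tool pointing down it reaches from about 400 to 925 mm from the base axis. Payload 12.5 kg.
Tool frame: the origin (TCP) lies at the very end of the fingers, on their centre line; the grasp point (between the pads) lies env.grip_point_offset behind it (env.grip_point_offset is the distance from the TCP to the grasp point, in mm); y points along the fingers, z is the direction in which the jaws open and shut, and the axes are right-handed (so a half turn about y gives the same grasp; the last joint's range is limited). The gripper opens to 95 mm and grips with 3 to 60 N. Pads are 20 mm wide; open, the fingers measure 119 mm over their backs; the gripper's body (75 mm by 180 mm) begins 59 mm behind the grasp point.
Start: joints at [-1.368, 0.491, 1.559, -0, 1.092, -0.106], TCP at [189.97, -595.448, 214.661] pointing down, gripper open.
Joint ranges: [-3.1, 3.1], [-0.84, 2.19], [0.05, 2.79], [-1.13, 4.28], [0.06, 2.93], [-2.69, 2.69]. Speed limits (rad/s): [2.22, 2.22, 2.79, 3.14, 3.14, 3.14].

### API

Orientations are given as [roll, pitch, yaw] about the fixed x, y, z axes, in that order (R = Rz(yaw) Ry(pitch) Rx(roll)).
In Python, from cell import readout, read_camera, env, nets gives the robot as it stands.
- The arm moves only by the tool apply_moves, never from a script. Its argument "increments" is a list of rows, each a list of 3 entries, a list of its own where there are three numbers: the shift along the tool's x, y, z in cm, then the turn, a rotation vector about the tool's x, y, z in degrees, then the finger opening in cm, from 0 to 9.51. A call has exactly 5 rows; each row shifts and turns the pose as measured when the row begins, along the tool's axes as they then stand; what a row does not reach is not made up. A row lasts 1/8 s, in which the tool goes at most 62.5 mm and 10.7 degrees, less where a joint would pass 70% of its speed; a pose out of reach is approached as far as the arm can. A call with a gripper value outside its range is refused whole. The fingers move at their own pace and stop on an object; the grip force is fixed at half the most. Time passes only in rows, so rows that do not move let the fingers close, or fill a call up. It gives the time, the measured TCP pose, the force and the opening at its end, in the units of the state.
- readout.state(): the state, without advancing time (a new reading comes with each control period).
- read_camera(name): name is "scene" or "top" or "wrist"; returns a dict with "img" (384x512x3 uint8, red, green, blue), "vfov" (degrees; the focal length in pixels is half the picture's height over the tangent of half this angle, whatever the lens; pixels are square), "cx", "cy" (the principal point, pixels), "rvec" (rotation vector, rad) and "tvec" (3), from world to camera coordinates, as OpenCV has them; the wrist camera has in their place "mount" (4x4, takes a point from camera to tool coordinates, whose origin is the TCP and whose axes are the tool frame's). Camera axes: x right, y down, z forward; pixel columns grow to the right and rows downward; lengths in mm; the calibration is good to about 2 mm. A picture is of the moment at which its call begins: read the wrist's pose just before it. There is no depth.
- env.job_done(): hands the job in, once; it reports no verdict.
Trained networks look in a picture, given as the dict that the camera call returned (one of the last four; its "shot" number tells which), for a name from the list of things; names that differ only in an ending like _2 or _b are one class to them, and where a whole thing is asked for, a point or a joint stands for the part that bears it (a point fixed in the world has none). Each returns a list of dicts, best first, with "confidence" (0 to 1); they miss things now and then, are a little off and sometimes report something else, mostly with a low value. They report only what shows in the picture. A call takes as long as a camera call. They do not tell look-alikes from the thing itself.
- nets.look_for(picture, thing): "point" ([x, y, z] in mm, in the coordinates of the camera as it stood for that picture, good to about 4 mm: the middle of the surface that is visible of it).
- nets.mark_of(picture, thing): "point" ([x, y, z] in mm, in the coordinates of the camera as it stood for that picture, good to about 4 mm: a listed point, or the origin of a listed thing).
The state is a dict: "t": time; "joints": joint angles; "qvel": joint speeds; "tau": joint torques, N m; "eef_pos": TCP position; "tcp_rot": TCP orientation; "ft_force": force on the tool from outside, world axes, zero at the start; "moment": the same for the moment, N m; "opening": opening from 0.0 (shut) to 1.0 (fully open).
Only numpy, scipy, OpenCV 4.12 (cv2) and the standard library are available. Lean on these libraries where they do the work, as an engineer would, in place of code of your own. Each camera call takes 0.05 s, during which the arm holds its last target. There are 200 camera calls.

### The job

Two square bottles of cleaner stand in the grey caddy. Open the one with the wide ribbed safety cap: press the cap down, keep it pressed while you turn it anticlockwise (seen from above) about 60 degrees until it is free, and lift it off straight up. Finish still holding the cap upright in the fingers, steady above its bottle with its lower edge about 5 cm clear of the neck; do not put it down or let go, and leave the other bottle and the things standing around alone.

Things in the scene. Friction and masses are not known exactly. Their poses are not given: they have to be found in the camera images.
- cap: Safety cap: round ribbed plastic cap, 48 mm across, 34 mm high, hollow below, loose, 45 g, a raised pointer rib on top along its own -x. Origin at the centre of its lower edge, z up along its axis. Locked, its lower edge is 95 mm above the bottle's origin and its axes are parallel to the bottle's. Grip its round side from above, at any yaw.
- cap_lug (a point): One of the cap's two inner lugs (at its +x, the other at -x), 18.5 mm from its axis, 3.5 mm above its lower edge, hidden. Locked, teeth on the neck stop it turning more than about 5 degrees or rising. Pressed down 4.5 mm or more (6 to 7 is good, hard stop at 8) it turns anticlockwise from above (+z); free to lift from 47 degrees, stop at about 78: turn about 62.
- spring_pad (a joint): Hidden spring pad in the neck under the cap, value in m: 0 with the cap locked, grows as the cap is pressed (about 0.008 at the hard stop), -0.004 with the cap off. It pushes the cap up with about 3 N at 0 and 0.8 N more per mm.
- neck_top (a point): Top of the neck once the cap is off (end of the released spring pad, 12 mm across), on the bottle's axis 117 mm above the bottle's origin.
- bottle: The safety cap's bottle: square white bottle 80 x 80 mm, body 69 mm high, fixed in one of the two bays of the caddy (either one): it does not turn or lift. Origin at the centre of its underside, 5 mm above the worktop, z up. Its cone shoulder ends below the cap, 85 mm above the origin, and falls away outwards.
- plain_bottle: The other bottle, in the other bay 110 mm away: the same white square body, but with a narrow smooth cap 30 mm across, top 107 mm above its origin (centre of its underside). To be left alone. Fixed.
- caddy: Grey two-bay tray 104 x 214 mm, 34 mm high, long along its own y, fixed to the worktop. Origin at the centre of its underside; the bays' centres lie at y = +55 and -55 mm.
- tumbler: Bystander: clear glass tumbler, 77 mm across, 89 mm high, loose. Origin at the centre of its underside.
- jam: Bystander: jam jar, 65 mm across, 97 mm high, loose. Origin at the centre of its underside.
- spice: Bystander: spice jar, 45 mm across, 106 mm high, loose. Origin at the centre of its underside.
- timer: Bystander: round kitchen timer, 59 mm across, 52 mm high, loose. Origin at the centre of its underside.
- spoon: Bystander: teaspoon, 130 x 27 mm, 11 mm high, lying loose behind the caddy (far side). Origin under its middle.
Not all that is in view belongs to the job. Leave any blue or brown look-alike of the cap alone.

How it is judged (in metres and radians):
On the way, in this order (a step that is already met when the one before it is completed fails the run):
1. the cap is pressed down at least 4 mm, still unturned (z of cap in the frame of bottle below 0.091 m and angle between the x axis of cap and the x axis of bottle, either way round below 0.35 rad), for 0.05 s.
2. the cap is turned free (at least 46 degrees) while still on the neck (angle between the x axis of cap and the x axis of bottle, either way round above 0.8 rad and z of cap in the frame of bottle below 0.101 m and horizontal distance between cap and bottle below 0.006 m), for 0.05 s.
At the end, for the whole second after the job is handed in: the fingers hold the cap steady (under 3 cm/s) and upright (within 15 degrees), its lower edge 25 to 100 mm above the top of the neck, its centre within 30 mm of the bottle's axis, touching the bottle nowhere (z of cap in the frame of bottle between 0.142 and 0.217 m and horizontal distance between cap and bottle below 0.03 m and angle between cap's own z axis and vertical below 0.26 rad and contact force between the fingers and cap above 1 N and contact force between cap and bottle below 0.1 N and linear speed of cap below 0.03 m/s); the arm keeps its last pose, push and grip.
It fails at once if the other bottle is pushed (more than 5 N) (contact force between any of the arm, the fingers and plain_bottle above 5 N).
It fails at once if a bystander is moved more than 3 cm (distance of any of tumbler, jam, spice, timer, spoon from where it was at the start of the episode above 0.03 m).
It also fails if it takes over 29 s, if anything falls off the work surface, if the arm or the gripper's body presses on something with over 40 N, if the wrist force passes 120 N, or if a joint passes its speed limit or range.

## Working session

There is one attempt and no reset: what is moved stays moved. The work goes in short steps, Python scripts to look and compute and a tool call to move; the robot and the scene stay as the last step left them, time stands still between calls to the robot, and variables do not carry over. Pictures are saved under pics/ and viewed, about 8 in all and at most 12, crops included, and the job is handed in when it is done.

Besides the shell and the picture viewer there is one more tool, called after "Request:" as name(argument=value, ...), one argument or row to a line, values as JSON. apply_moves: Moves the arm, as the interface text tells. Its arguments: {"type":"object","properties":{"increments":{"type":"array"}},"required":["increments"]}

```bash
ls; mkdir -p pics; cat > h.py <<'E'
import numpy as np, cv2
from cell import readout, read_camera, env, nets
from scipy.spatial.transform import Rotation as R
def save(p,n): cv2.imwrite(f'pics/{n}.png',cv2.cvtColor(p['img'],cv2.COLOR_RGB2BGR))
def w(p,x,s=None):
    x=np.array(x,float)
    if 'mount' in p:
        M=np.array(p['mount']); t=M[:3,:3]@x+M[:3,3]
        return R.from_euler('xyz',s['tcp_rot']).as_matrix()@t+np.array(s['eef_pos'])
    Rm=cv2.Rodrigues(np.array(p['rvec'],float))[0]
    return Rm.T@(x-np.array(p['tvec'],float).ravel())
E
python3 - <<'E'
from h import *
s=readout.state(); print(s, env.grip_point_offset)
for c in ['scene','top']:
    p=read_camera(c); save(p,c)
    for n in ['cap','bottle','plain_bottle','caddy','tumbler','jam','spice','timer','spoon']:
        print(c,n,[(w(p,d['point']).round().tolist(),round(d['confidence'],2)) for d in nets.mark_of(p,n)][:3])
print(readout.state()['t'])
E
```

```text
pics
{'t': 0.0, 'joints': array([-1.36758942e+00,  4.91568464e-01,  1.55944859e+00, -2.62561388e-08,
        1.09169190e+00, -1.05623094e-01]), 'qvel': array([ 0.00019776, -0.0005191 , -0.00055924, -0.00028701,  0.00089443,
       -0.00029967]), 'tau': array([ 1.98044618e-04, -6.12655807e+01, -2.58183253e+01,  6.91563799e-02,
        4.81204432e-02, -6.84239831e-05]), 'eef_pos': array([ 189.92404856, -595.190996  ,  214.05651141]), 'tcp_rot': array([-1.57190641e+00,  1.17665066e-04, -2.83276271e+00]), 'ft_force': array([-0.37707613, -0.28424865,  0.67362157]), 'moment': array([ 0.01454961,  0.06776627, -0.02712641]), 'opening': 1.0012797466969299} 18.8
scene cap [([473.0, 251.0, -6.0], 0.89), ([557.0, 314.0, 1.0], 0.84), ([572.0, 149.0, -3.0], 0.52)]
scene bottle [([465.0, 4.0, 5.0], 0.85)]
scene plain_bottle [([498.0, -100.0, 6.0], 0.81), ([536.0, -199.0, -1.0], 0.44)]
scene caddy [([481.0, -43.0, 0.0], 0.67), ([464.0, 5.0, 101.0], 0.61)]
scene tumbler [([456.0, 132.0, -2.0], 0.86), ([467.0, 8.0, 6.0], 0.74), ([549.0, 45.0, 1.0], 0.32)]
scene jam [([619.0, -176.0, -0.0], 0.69)]
scene spice [([543.0, -197.0, -1.0], 0.93), ([572.0, -57.0, 0.0], 0.28)]
scene timer [([547.0, 44.0, -0.0], 0.57), ([467.0, 7.0, 4.0], 0.2)]
scene spoon [([568.0, -58.0, -1.0], 0.79), ([480.0, 13.0, 106.0], 0.39)]
top cap [([466.0, 11.0, 101.0], 0.89), ([554.0, 316.0, 6.0], 0.89), ([571.0, 150.0, 3.0], 0.79)]
top bottle [([465.0, 9.0, 3.0], 0.83)]
top plain_bottle [([495.0, -96.0, 3.0], 0.84), ([611.0, -176.0, -2.0], 0.57)]
top caddy [([484.0, -42.0, 0.0], 0.96)]
top tumbler [([458.0, 136.0, -0.0], 0.6)]
top jam [([617.0, -177.0, -3.0], 0.79)]
top spice [([544.0, -201.0, -3.0], 0.62)]
top timer [([546.0, 40.0, -3.0], 0.89)]
top spoon [([570.0, -60.0, 0.0], 0.75)]
1.0
```

View images.

View pics/scene.png

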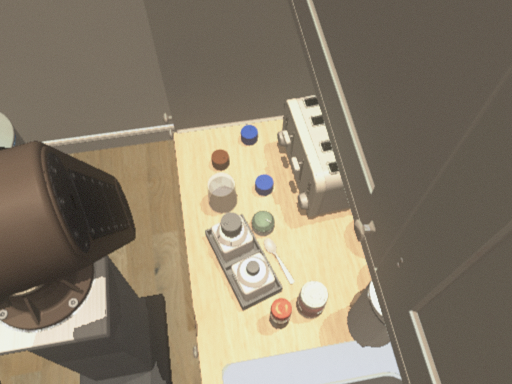

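View pics/top.png

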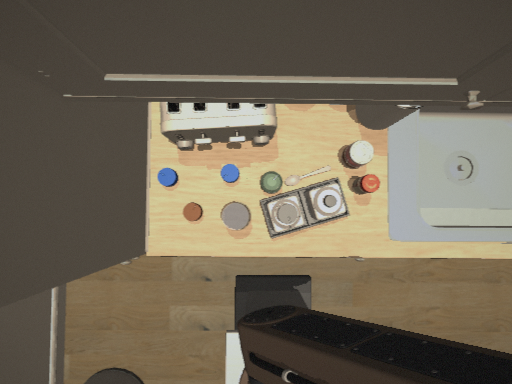

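The scene picture shows the ribbed-cap bottle at about (232,228) in the left bay and the plain bottle at (252,270). The top picture shows the target cap at (287,213), with blue and brown look-alikes well to the left. The networks put the cap near (466, 9). I'll keep the current yaw, because j6 then has room for the turn, and move above the cap.

Request:
apply_moves(
  increments=[
    [[-5.1,0,-3.5],[0,0,0],9.5],
    [[-5.1,0,-3.5],[0,0,0],9.5],
    [[-5.1,0,-3.5],[0,0,0],9.5],
    [[-5.1,0,-3.5],[0,0,0],9.5],
    [[-5.1,0,-3.5],[0,0,0],9.5],
  ],
)

```text
t: 1.62
eef_pos: [381.3, -349.8, 214.1]
tcp_rot: [-1.569, 0.0, -2.84]
ft_force: [0.7, -0.9, -0.3]
opening: 1.002
```

Request:
apply_moves(
  increments=[
    [[-3.2,0,-5.3],[0,0,0],9.5],
    [[-3.2,0,-5.3],[0,0,0],9.5],
    [[-3.2,0,-5.3],[0,0,0],9.5],
    [[-3.2,0,-5.3],[0,0,0],9.5],
    [[-3.2,0,-5.3],[0,0,0],9.5],
  ],
)

```text
t: 2.25
eef_pos: [456.4, -46.3, 214.4]
tcp_rot: [-1.567, 0.003, -2.84]
ft_force: [1.2, -0.9, -0.5]
opening: 1.003
```

```bash
cat > look.py <<'E'
from h import *
import sys
s=readout.state(); p=read_camera('wrist'); save(p,sys.argv[1])
print('t',s['t'],s['eef_pos'].round(1),s['tcp_rot'].round(4),s['joints'].round(3),s['ft_force'].round(1),s['opening'])
Rm=R.from_euler('xyz',s['tcp_rot']).as_matrix()
for n in ['cap','bottle','plain_bottle']:
    for d in nets.mark_of(p,n)[:2]:
        x=w(p,d['point'],s); print(n,x.round(1),round(d['confidence'],2),'tool',(Rm.T@(x-s['eef_pos'])).round(1))
E
python3 look.py w1
```

```text
t 2.25 [456.4 -46.3 214.4] [-1.5666  0.0032 -2.8401] [-0.244  0.254  1.952 -0.002  0.931  1.027] [ 1.2 -0.9 -0.5] 1.0032401806353974
cap [466.1 249.2   3.5] 0.94 tool [ -96.3  210.  -280.2]
cap [462.    4.9 101.6] 0.84 tool [-20.2 112.7 -47.7]
bottle [464.3   6.4   5.6] 0.59 tool [-22.5 208.7 -48.9]
plain_bottle [497.1 -96.    5. ] 0.73 tool [-23.5 209.8  58.6]
```

View pics/w1.png

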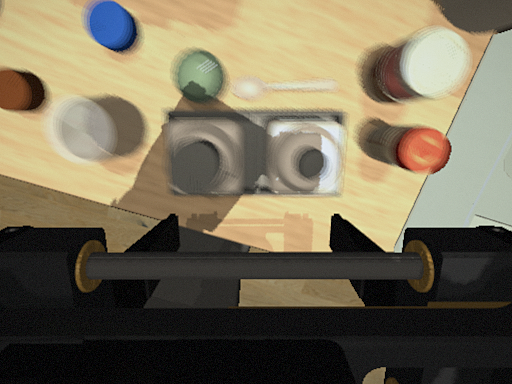

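The wrist picture shows the target cap at (197,165) with the caddy almost square to the tool. I'll move over it and down to about 20 mm above its top.

Request:
apply_moves(
  increments=[
    [[-1.1,0,-2.5],[0,0,0],9.5],
    [[-1.0,0.5,-2.5],[0,0,0],9.5],
    [[0,2.5,0],[0,0,0],9.5],
    [[0,2.5,0],[0,0,0],9.5],
    [[0,0,0],[0,0,0],9.5],
  ],
)

```text
t: 3.08
eef_pos: [462.3, 0.7, 158.4]
tcp_rot: [-1.565, 0.004, -2.847]
ft_force: [0.4, 0.7, -0.1]
opening: 0.999
```

```bash
python3 look.py w2; python3 - <<'E'
from h import *
for c in ['scene','top']:
    p=read_camera(c)
    for n in ['cap','bottle','plain_bottle','caddy']:
        print(c,n,[(w(p,d['point']).round(1).tolist(),round(d['confidence'],2)) for d in nets.mark_of(p,n)][:3])
E
```

```text
t 3.075 [462.3   0.7 158.4] [-1.5652  0.004  -2.8468] [-0.14   0.338  2.014 -0.005  0.783  1.14 ] [ 0.4  0.7 -0.1] 0.9985345064147543
cap [463.2   4.2 100.8] 0.79 tool [-1.7 57.6 -3.4]
cap [570.9 152.9  -1.4] 0.71 tool [-147.5  159.7 -115. ]
bottle [466.1   4.8   3.6] 0.98 tool [ -4.3 154.7  -3.6]
bottle [458.2 132.9  -5.7] 0.16 tool [ -33.8  163.5 -128.6]
plain_bottle [495.3 -98.1   5.6] 0.89 tool [ -2.2 153.4 103.3]
plain_bottle [463.4   6.8  99.9] 0.39 tool [-2.6 58.5 -5.8]
scene cap [([572.3, 148.2, -0.7], 0.87), ([553.7, 313.5, 0.8], 0.76), ([478.7, 12.5, 104.4], 0.65)]
scene bottle [([465.7, 6.6, 4.4], 0.81)]
scene plain_bottle [([494.9, -100.3, 5.4], 0.92)]
scene caddy [([479.8, -41.7, 0.4], 0.6)]
top cap [([553.0, 310.9, 3.2], 0.81), ([468.5, 249.6, 0.3], 0.66), ([570.6, 148.6, 0.3], 0.61)]
top bottle []
top plain_bottle [([495.6, -92.4, 3.2], 0.58)]
top caddy []
```

View pics/w2.png

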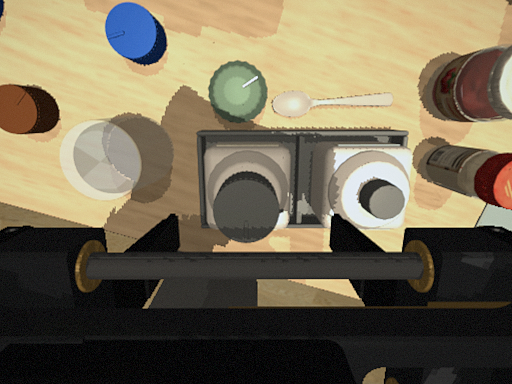

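The cap is at about (247,205) in the close view, dark with its pointer towards the bottom. I'll check its centre against the silhouette.

```bash
python3 - <<'E'
from h import *
s=readout.state(); p=read_camera('wrist'); g=p['img'].astype(int)
roi=np.zeros(g.shape[:2],bool); roi[165:246,200:295]=1
g8=g.mean(2); 
m=((g8<85)&roi).astype(np.uint8)
n,l,st,c=cv2.connectedComponentsWithStats(m); k=l[215,247]; print(st[k],c[k])
f=p['img'].shape[0]/2/np.tan(np.radians(p['vfov']/2)); M=np.array(p['mount']); Rw=R.from_euler('xyz',s['tcp_rot']).as_matrix()
def proj(X):
    t=(X-s['eef_pos'])@Rw; cc=(t-M[:3,3])@M[:3,:3]; return np.c_[p['cx']+f*cc[:,0]/cc[:,2],p['cy']+f*cc[:,1]/cc[:,2]]
a=np.linspace(0,6.28,90); im=cv2.cvtColor(p['img'],cv2.COLOR_RGB2BGR).copy()
for c0,col in [((465,6.2),(0,0,255))]:
    for z in (100,134):
        q=proj(np.c_[c0[0]+24*np.cos(a),c0[1]+24*np.sin(a),0*a+z]); print(z,q.min(0).round(1),q.max(0).round(1))
        cv2.polylines(im,[(q*16).round().astype(np.int32)],True,col,1,shift=4)
P=proj(np.array([[465,6.2,134],[475,6.2,134],[465,16.2,134]])); print(P.round(1))
cv2.imwrite('pics/ov.png',cv2.resize(im[140:270,170:330],None,fx=4.5,fy=4.5))
E
```

```text
[ 200  165   84   81 4209] [241.43549537 208.32240437]
100 [220.5 171.4] [278.7 227.3]
134 [215.5 180. ] [282.9 244.3]
[[249.2 213. ]
 [253.3 200.1]
 [235.7 209.1]]
```

View pics/ov.png

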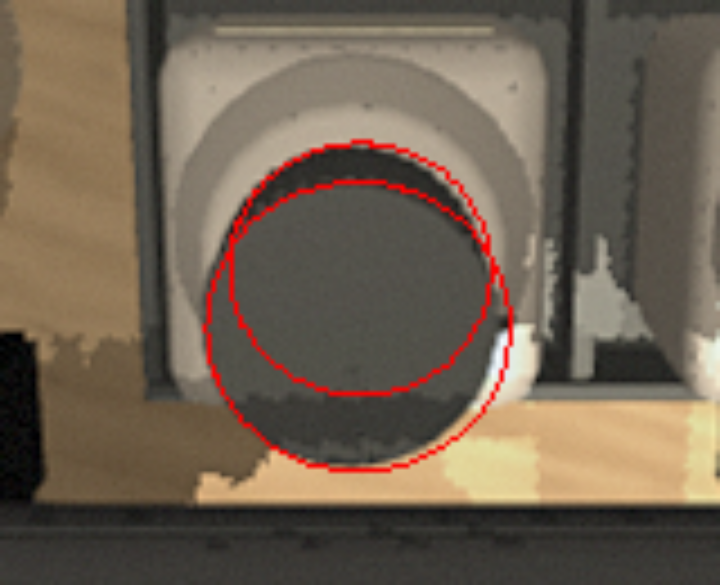

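The overlay fits within about 1 mm; the cap is slightly to the left, so I take the centre as (465, 7). I'll centre and level the tool, then descend to TCP z of about 103.

Request:
apply_moves(
  increments=[
    [[-0.44,0,-0.52],[-0.32,0,-0.23],9.5],
    [[0,1.8,0],[0,0,0],9.5],
    [[0,1.9,0],[0,0,0],9.5],
    [[0,1.7,0],[0,0,0],9.5],
    [[0,0,0],[0,0,0],9.5],
  ],
)

```text
t: 4.45
eef_pos: [467.0, 10.0, 104.3]
tcp_rot: [-1.57, 0.003, -2.844]
ft_force: [-0.4, 0.1, 0.1]
opening: 0.999
```

Request:
apply_moves(
  increments=[
    [[0.28,0.1,0.23],[0,0,0],9.5],
    [[0,0,0],[0,0,0],9.5],
    [[0,0,0],[0,0,0],7.0],
    [[0,0,0],[0,0,0],6.0],
    [[0,0,0],[0,0,0],5.5],
  ],
)

```text
t: 5.08
eef_pos: [465.9, 6.9, 105.1]
tcp_rot: [-1.569, 0.006, -2.844]
ft_force: [-0.6, -0.2, -0.4]
opening: 0.739
```

```bash
python3 look.py w3
```

```text
t 5.075 [465.9   6.9 105.1] [-1.5694  0.0056 -2.8442] [-1.280e-01  4.300e-01  2.060e+00  2.000e-03  6.450e-01  1.144e+00] [-0.6 -0.2 -0.4] 0.7386693017747238
cap [570.5 153.6  -0. ] 0.91 tool [-142.4  105.8 -109.8]
cap [472.  248.8   3.2] 0.88 tool [ -76.2  102.  -229.6]
bottle [464.6   7.7   5.1] 0.88 tool [  1.5 100.   -1.2]
plain_bottle [494.2 -97.7   8.3] 0.6 tool [  4.1  96.9 108.2]
plain_bottle [485.1 -43.8  -0.8] 0.32 tool [ -3. 106.  54.]
```

View pics/w3.png

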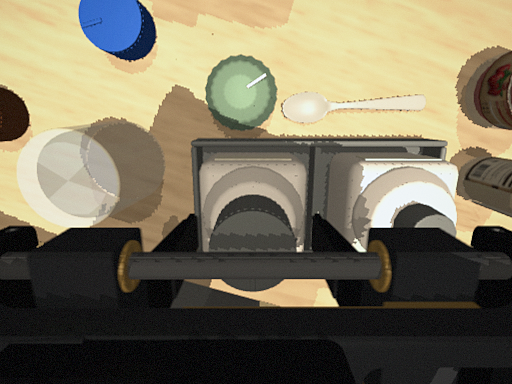

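The wrist view shows the cap centred between the fingers at about (253,245), and the bottle estimate agrees with the TCP to within 2 mm. I'll close on the cap.

Request:
apply_moves(
  increments=[
    [[0.1,0.2,0],[0,0,0],4.0],
    [[0,0,0],[0,0,0],3.0],
    [[0,0,0],[0,0,0],3.0],
    [[0,0,0],[0,0,0],3.0],
    [[0,0,0],[0,0,0],3.0],
  ],
)

```text
t: 5.9
eef_pos: [464.6, 6.6, 102.7]
tcp_rot: [-1.57, 0.005, -2.844]
ft_force: [0.6, -0.1, 0.1]
opening: 0.501
```

Request:
apply_moves(
  increments=[
    [[0,0.25,0],[0,0,0],3.0],
    [[0,0.2,0],[0,0,0],3.0],
    [[0,0.2,0],[0,0,0],3.0],
    [[0,0,0],[0,0,0],3.0],
    [[0,0,0],[0,0,0],3.0],
  ],
)

```text
t: 6.52
eef_pos: [464.7, 6.6, 96.6]
tcp_rot: [-1.569, 0.006, -2.844]
ft_force: [-2.0, 0.1, 8.0]
opening: 0.499
```

Request:
apply_moves(
  increments=[
    [[0,0.03,0],[0,-6,0],3.0],
    [[0,0,0],[0,-7,0],3.0],
    [[0,0,0],[0,-7,0],3.0],
    [[0,0,0],[0,-7,0],3.0],
    [[0,0,0],[0,0,0],3.0],
  ],
)

```text
t: 7.15
eef_pos: [466.3, 6.5, 97.5]
tcp_rot: [-1.563, 0.007, -2.357]
ft_force: [-2.5, -0.1, 6.5]
opening: 0.498
```

Request:
apply_moves(
  increments=[
    [[0.08,0.1,-0.08],[-0.4,-4,-0.3],3.0],
    [[0,0.03,0],[0,-8,0],3.0],
    [[0,0.03,0],[0,-8,0],3.0],
    [[0,0.03,0],[0,-8,0],3.0],
    [[0,0,0],[0,-6,0],3.0],
  ],
)

```text
t: 7.78
eef_pos: [466.6, 6.7, 96.7]
tcp_rot: [-1.565, 0.002, -1.746]
ft_force: [-1.2, 1.6, 6.9]
opening: 0.499
```

```bash
python3 - <<'E'
from h import *
s=readout.state(); print({k:np.round(s[k],3) for k in s})
E
```

```text
{'t': np.float64(7.775), 'joints': array([-0.128,  0.446,  2.066,  0.003,  0.624,  0.044]), 'qvel': array([ 0.001, -0.004, -0.002,  0.004,  0.002, -0.854]), 'tau': array([ -0.71 , -44.838, -15.258,  -0.182,  -0.504,   1.184]), 'eef_pos': array([466.647,   6.718,  96.689]), 'tcp_rot': array([-1.565,  0.002, -1.746]), 'ft_force': array([-1.228,  1.605,  6.903]), 'moment': array([0.285, 0.167, 0.025]), 'opening': np.float64(0.499)}
```

Request:
apply_moves(
  increments=[
    [[0,0,0],[0,0,0],3.0],
    [[0,0,0],[0,0,0],3.0],
    [[0,-0.2,0],[0,0,0],3.0],
    [[0,-0.2,0],[0,0,0],3.0],
    [[0,-0.3,0],[0,0,0],3.0],
  ],
)

```text
t: 8.4
eef_pos: [466.6, 6.8, 104.0]
tcp_rot: [-1.565, 0.002, -1.743]
ft_force: [-0.2, -0.1, 1.0]
opening: 0.498
```

No downward pull, so the cap is free. I'll lift it about 71 mm.

Request:
apply_moves(
  increments=[
    [[0,-1.0,0],[0,0,0],3.0],
    [[0,-1.5,0],[0,0,0],3.0],
    [[0,-2.0,0],[0,0,0],3.0],
    [[0,-1.6,0],[0,0,0],3.0],
    [[0,-0.8,0],[0,0,0],3.0],
  ],
)

```text
t: 9.02
eef_pos: [465.9, 6.6, 176.3]
tcp_rot: [-1.566, 0.002, -1.743]
ft_force: [0.9, 0.7, -0.8]
opening: 0.495
```

Request:
apply_moves(
  increments=[
    [[0,0,0],[0,0,0],3.0],
    [[0,0,0],[0,0,0],3.0],
    [[0,0,0],[0,0,0],3.0],
    [[0,0,0],[0,0,0],3.0],
    [[0,0,0],[0,0,0],3.0],
  ],
)

```text
t: 9.65
eef_pos: [465.4, 6.7, 175.3]
tcp_rot: [-1.568, 0.002, -1.744]
ft_force: [-0.5, 0.1, -0.4]
opening: 0.497
```

```bash
python3 look.py w4; python3 - <<'E'
from h import *
for c in ['scene','top']:
    p=read_camera(c); save(p,c+'4')
    for n in ['cap','neck_top','bottle']:
        print(c,n,[(w(p,d['point']).round().tolist(),round(d['confidence'],2)) for d in nets.mark_of(p,n)][:4])
print(readout.state()['eef_pos'])
a=cv2.imread('pics/w4.png'); b=cv2.imread('pics/scene4.png')[170:330,160:330]
cv2.imwrite('pics/fin.png',np.hstack([cv2.resize(a,(450,338)),cv2.resize(b,(350,338))]))
E
```

```text
t 9.65 [465.4   6.7 175.3] [-1.5677e+00  1.6000e-03 -1.7436e+00] [-0.129  0.318  1.986  0.002  0.835  0.043] [-0.5  0.1 -0.4] 0.4970779339919189
cap [572.1 152.3  -4.2] 0.96 tool [-161.5  180.    79.5]
cap [466.5   4.6 174.4] 0.6 tool [1.9 0.9 1.5]
bottle [466.6   6.1   5.2] 0.81 tool [  0.6 170.1   0.8]
scene cap [([468.0, 4.0, 174.0], 0.73), ([558.0, 312.0, 2.0], 0.73)]
scene neck_top [([464.0, 5.0, 122.0], 0.64), ([465.0, 5.0, 172.0], 0.24)]
scene bottle []
top cap [([463.0, 249.0, 2.0], 0.7), ([551.0, 315.0, 3.0], 0.62), ([573.0, 150.0, -1.0], 0.57)]
top neck_top []
top bottle []
[465.51173083   6.69137126 175.53240847]
```

View pics/fin.png

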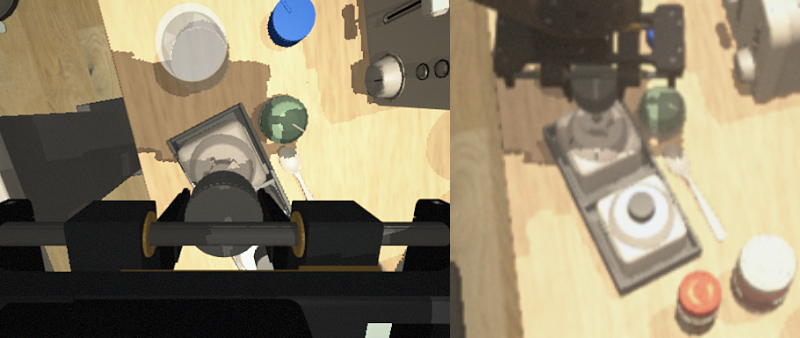

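The cap is in the fingers, at (225,215) in the wrist half, and the bare neck shows below it at (600,128) in the scene half. The bystanders look in place. The cap's lower edge is at about z 174 against a neck top of 122, so I'm handing in.

```bash
python3 -c "
from h import *
print(env.job_done()); s=readout.state(); print(s['t'],s['eef_pos'],s['opening'])"
```

```text
the job is handed in; nothing more can be done
None
the job is handed in; nothing more can be done
```

The safety cap is off its bottle and held upright above it, and the job was handed in at about 10 s of the 29 s allowed; no verdict was reported.

I pressed the cap down about 6 mm (8 N, as the spring should give) and turned the tool about 63° anticlockwise while it stayed pressed. It then came off with no pull at the wrist.

Last checks before handing in:
- **Cap height:** the network put the lower edge at z ≈ 174 mm and the neck top at about 122 mm, so roughly 5 cm clear.
- **Position:** the tool was within about 2 mm of the bottle's axis and less than 1° off vertical.
- **Grip:** the opening read 47 mm on the 48 mm cap, and the wrist force was close to zero.
- **Surroundings:** the final picture showed the other bottle and the bystanders still in place, judged by eye.

The scene and wrist networks agreed on the cap. The top camera did not find it, because the arm was in the way, and reported only the look-alikes. I inferred the cap's turn from the tool's turn and the free lift, since I did not look at the pointer rib afterwards.

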